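# Put the ring clamp away and cam-lock its case

## Robot

A 6-joint arm with a two-finger parallel gripper is mounted at the origin on the work surface. World frame = base frame: x ahead of the robot, y to its left, z up, the work surface at z = 0. Lengths are in m, angles in rad, forces in N, time in s.
With the tool pointing down it reaches from about 0.425 to 1.125 m from the base axis. Payload 14.9 kg.
Tool frame: the origin (TCP) lies on the centre line of the jaws, within the pads' length; the fingertips stand 22 mm ahead of it and the grasp point (between the pads) lies 3 mm ahead of it; z points along the fingers, y is the line along which they close (so a half turn about z gives the same grasp; the last joint's range is limited). The gripper opens to 91 mm and grips with 3 to 60 N. Pads are 32 mm wide; open, the fingers measure 118 mm over their backs; the gripper's body (76 mm by 178 mm) begins 60 mm behind the grasp point.
Start: joints at [1.3, 0.379, 1.734, -0, 1.028, -0.033], TCP at [0.165, 0.68, 0.236] pointing down, gripper open.
Joint ranges: [-2.77, 2.77], [-0.74, 2.19], [0, 2.66], [-1.06, 4.2], [0.31, 2.87], [-3.08, 3.08]. Speed limits (rad/s): [1.89, 1.89, 2.39, 3.14, 3.14, 3.14].

## Interface

Orientations are given as a unit quaternion [x, y, z, w].
In Python, from bench import sense, read_camera, finish_job gives the robot as it stands.
- The arm moves only by the shell command python3 -m creep 'ROWS'. ROWS is JSON, a list of rows, each an object with "delta_pos": the shift along the tool's x, y, z in mm, a list of three; "twist": the turn, a rotation vector about the tool's x, y, z in degrees, a list of three; "grip": the opening in per cent of the stroke, from 0 (shut) to 100 (fully open). A call has 1 to 20 rows; each row is the pose to reach, as a shift and turn from the pose commanded when the call began, along the tool's axes at that moment; what a row does not reach only later rows make up. A row lasts 1/10 s, in which the tool goes at most 50 mm and 8.59 degrees, less where a joint would pass 70% of its speed; a pose out of reach is approached as far as the arm can. A call with a gripper value outside its range is refused whole. The fingers move at their own pace and stop on an object; the grip force is fixed at half the most. Time passes only in rows, so rows that repeat a pose let the fingers close. It gives the time, the measured TCP pose, the force, the opening and the grip force at its end, in the units of the state.
- sense(): the state, without advancing time (a new reading comes with each control period).
- read_camera(name): name is "side" or "top"; returns a dict with "frame" (480x640x3 uint8, red, green, blue), "fovy" (degrees; the focal length in pixels is half the picture's height over the tangent of half this angle, whatever the lens; pixels are square), "cx", "cy" (the principal point, pixels), "camera_from_world" (4x4, takes a point from world to camera coordinates). Camera axes: x right, y down, z forward; pixel columns grow to the right and rows downward; lengths in m; the calibration is good to about 2 mm. A picture is of the moment at which its call begins. There is no depth.
- finish_job(): hands the job in; it is judged then, once.
The state is a dict: "time": time; "joint_positions": joint angles; "joint_velocities": joint speeds; "tau": joint torques, N m; "position": TCP position; "eef_rot": TCP orientation; "force": force on the tool from outside, world axes, zero at the start; "ft_torque": the same for the moment, N m; "opening": opening from 0.0 (shut) to 1.0 (fully open); "gripper_force": force on a finger pad.
Only numpy, scipy, OpenCV 4.12 (cv2) and the standard library are available. Lean on these libraries where they do the work, as an engineer would, in place of code of your own. Each camera call takes 0.05 s, during which the arm holds its last target. There are 200 camera calls.

## Task

Lay the wooden ring clamp down in the cradle inside the open wooden case so that nothing stands above the rim, and let go of it. Then close the lid fully, and with the lid shut turn the black cam knob on the case's sloping front clockwise until the sprung bolt drops into the cam's notch and shoots home over the lid's flange. Leave the pumice block, brush, hammer and steel block where they lie.

Things in the scene. Friction and masses are not known exactly. Their poses are not given: they have to be found in the camera images.
- ring_clamp: Wooden jeweller's ring clamp, a loose bar 120 long (its x) by 30 wide (y) by 32 high (z), with a steel band round it and a dark wedge, 0.12 kg. Origin: centre of its underside. It lies flat on the bench either before the case's sloping front or behind its hinge. It may go into the cradle either way round.
- nest (a point): Where the middle of the clamp's underside belongs: centre of the case's inner floor, 14 above the bench; x along the case towards the hinge, y across, z up. The cradle is two pairs of blocks 22 high at x -67..-43 and 43..67; each pair leaves a slot 42 wide centred on y = 0, along x, where the clamp lies on the floor. Between the pairs the floor is free for fingers.
- lid (a joint): Angle of the case's lid, rad: 0 shut, about 1.7 stands upright or leans slightly back (away from the knob); range 0 to 1.9. A stiff hinge: it stays where it is left. About 2 to 4 N at its outer end moves it.
- lid_hinge (a point): Middle of the lid's hinge line at the case's far side, 76 in x from the nest centre and 62.5 above the bench; it turns with the lid. From here the lid's board, 8 thick, runs along -x for 152 and is 150 wide (y); its z points out of the lid's outer face, which lies at z = 8. At angle 0 its axes are those of the case. Rotation is about y.
- lid_edge (a point): Point on the lid's outer face (the top face when shut), 20 from its free edge, mid-width: at x = -132, z = 8 in the lid_hinge axes. Push here to close it. Beyond the free edge the lid carries an aluminium flange 120 wide which lies down on the top of the sloping plate when the lid is shut.
- cam_knob (a joint): Angle of the cam knob, rad; grows clockwise, seen looking down on the plate. Starts between 0 and 0.35; the bolt's nose drops at 1.35 (full depth within about 0.06; within about 0.15 the spring draws a freed knob in). Past that the notch wall stops it. Friction about 0.06 N m.
- knob_grip (a point): On the knob's axis, in the middle of its black wing: a bar 70 long (x), 16 thick (y), top 12 above this point, foot 26 below. x, y turn with the knob; z is its axis, out of the sloping plate, 30 degrees from vertical, leaning away from the lid. At 0 the wing points up the slope to the lid. Below it a steel cam, radius 30, one notch. Cam and bolt rise to 25 below this point, the plate to 38.
- bolt (a joint): Travel of the sprung brass bolt up the slope, m: 0 held back by the cam, 0.008 when its nose has dropped fully into the notch, its two tongues over the lid's flange. Spring about 6 N. Shot early, it keeps the lid from shutting.
- bolt_nose (a point): Centre of the bolt's nose, a steel pin 10 thick, which rides on the lower edge of the cam, 34 downhill of the knob axis; x points up the slope.
- pumice: Loose reddish pumice block, 105 by 50 by 44 high, at the other end of the case from the clamp; origin at the centre of its underside.
- brush: Loose brush 170 long lying on the bench on the case's -y side; a bystander.
- hammer: Loose hammer 200 long lying on the bench on the case's +y side; a bystander.
- bench_block: Steel bench block on a rubber foot, 90 by 90 by 32 high, front right; origin at its underside.
- case: Wooden case fixed to the bench, 152 (x) by 150 (y), rim 62 high (48 above its inner floor), inside 140 by 138. Origin: under the centre of the box; x towards the hinge, z up. Its sloping aluminium front plate, on the robot's left, reaches down to x = -171. A clamp left on top of the cradle blocks stands above the rim and keeps the lid from shutting.
Not all that is in view belongs to the job. What is shaped like the ring_clamp but green or yellow is not meant.

How it is judged:
By the outcome, as a careful person would: the job done as asked, in the order asked, and still so for the second after the job is handed in, with the robot touching nothing.
It also fails if it takes over 67 s, if anything falls off the work surface, if the arm or the gripper's body presses on something with over 40 N, if the wrist force passes 120 N, or if a joint passes its speed limit or range.

## Working session

There is one attempt and no reset: what is moved stays moved. The work goes in short steps, Python scripts to look and compute and a shell command to move; the robot and the scene stay as the last step left them, time stands still between calls to the robot, and variables do not carry over. Pictures are saved under pics/ and viewed, at most 10 in all, crops included, and the job is handed in when it is done.

```bash
mkdir -p pics; ls; python3 - <<'E'
from bench import sense, read_camera
import cv2,numpy as np
s=sense();print(s)
for n in("side","top"):
    c=read_camera(n);cv2.imwrite(f"pics/{n}0.png",c["frame"][:,:,::-1]);print(n,c["fovy"],c["cx"],c["cy"],np.round(c["camera_from_world"],4).tolist())
E
```

```text
pics
{'time': 0.0, 'joint_positions': array([ 1.29972027e+00,  3.79449691e-01,  1.73479176e+00, -2.88127885e-05,
        1.02853761e+00, -3.33179373e-02]), 'joint_velocities': array([ 1.61872360e-03,  4.46454764e-04,  6.33263517e-04,  1.23646870e-04,
        2.99481252e-05, -4.07097901e-04]), 'tau': array([-5.52705922e-05, -7.63760519e+01, -4.34345198e+01,  6.50568190e-02,
        4.27046616e-02, -7.31577529e-05]), 'position': array([0.16478538, 0.67992304, 0.23525406]), 'eef_rot': array([ 1.18591844e-01,  9.92942910e-01, -5.88214201e-04, -7.77425722e-05]), 'force': array([ 0.72081009, -0.06489105, -0.18963887]), 'ft_torque': array([ 0.00300564, -0.0310353 , -0.02923308]), 'gripper_force': 0.0, 'opening': 1.003414359823723}
side 56.69907938840072 316.2149895496174 244.27966787884506 [[0.6108, -0.7917, 0.0024, -0.3496], [-0.5284, -0.41, -0.7434, 0.2954], [0.5896, 0.4528, -0.6688, 0.9159], [0.0, 0.0, 0.0, 1.0]]
top 54.037599835666356 320.05979731219753 233.8156813466731 [[-0.023, -0.9997, 0.0023, -0.0668], [-0.9925, 0.0225, -0.1203, 0.4966], [0.1203, -0.0051, -0.9927, 1.2545], [0.0, 0.0, 0.0, 1.0]]
```

View pics/side0.png

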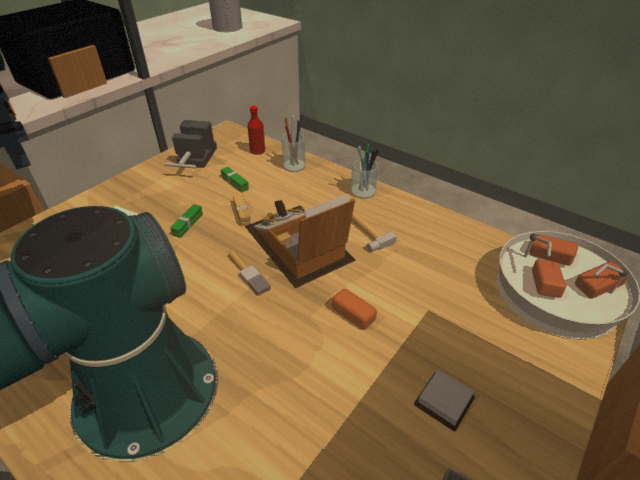

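View pics/top0.png

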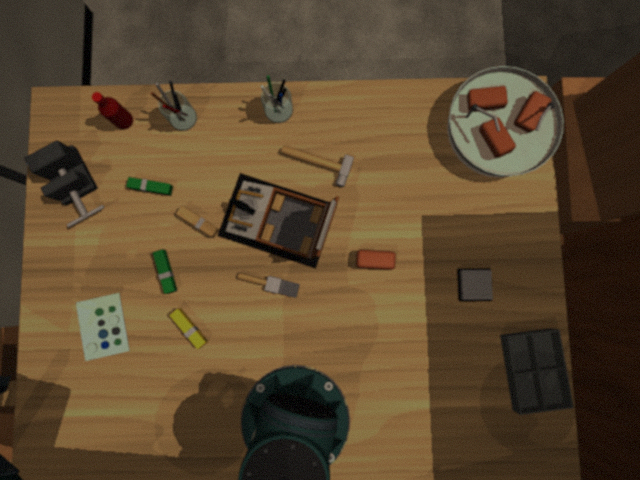

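The candidates in the top view are tan wood at (196,221), green at (149,186) and (164,272), and yellow at (187,328). The tan one lies in front of the case's sloping plate and has wood colour and a steel band, so it fits the description. I'll confirm it in an enlarged crop.

```bash
cat > h.py <<'E'
import cv2,numpy as np
from bench import sense,read_camera
from scipy.spatial.transform import Rotation as R
class Cam:
    def __init__(s,n):
        c=read_camera(n);s.img=c["frame"];s.T=np.array(c["camera_from_world"]);s.f=240/np.tan(np.radians(c["fovy"]/2));s.c=np.array([c["cx"],c["cy"]])
        s.o=-s.T[:3,:3].T@s.T[:3,3]
    def proj(s,p):
        q=np.atleast_2d(p)@s.T[:3,:3].T+s.T[:3,3];return q[:,:2]/q[:,2:]*s.f+s.c
    def ray(s,uv):
        d=np.array([*((np.array(uv)-s.c)/s.f),1])@s.T[:3,:3];return d/np.linalg.norm(d)
    def onz(s,uv,z):
        d=s.ray(uv);return s.o+d*(z-s.o[2])/d[2]
E
python3 - <<'E'
from h import *
t=Cam("top");s=Cam("side")
a=cv2.resize(t.img[165:275,165:350],None,fx=4,fy=4,interpolation=cv2.INTER_CUBIC)[:,:,::-1]
a=np.clip(a*1.6,0,255).astype(np.uint8)
b=cv2.resize(s.img[180:290,220:370],None,fx=5,fy=5,interpolation=cv2.INTER_CUBIC)[:,:,::-1]
cv2.imwrite("pics/tc.png",a);cv2.imwrite("pics/sc.png",b)
E
```

```text
(no output)
```

View pics/tc.png

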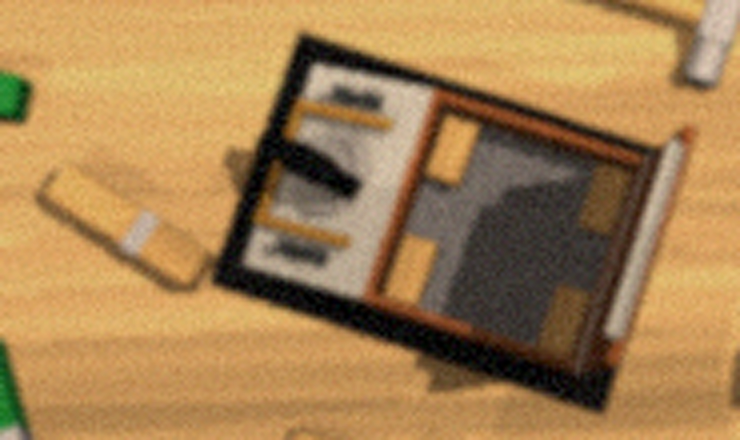

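View pics/sc.png

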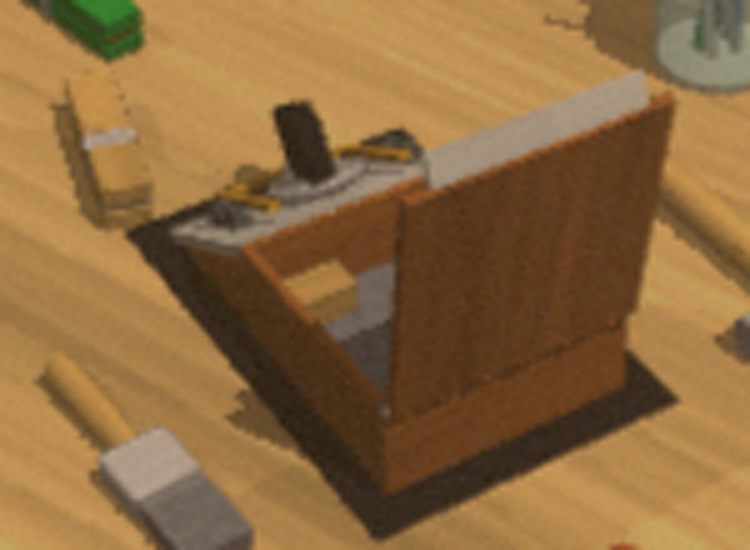

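The crops confirm the tan, banded bar at top (196,222) as the ring clamp. It is loose on the bench before the sloping plate. The lid stands open at image right, and the knob wing is at about top (244,207). Next I'll turn the corners into positions.

```bash
python3 - <<'E'
from h import *
t=Cam("top");s=Cam("side")
T=lambda u,v:np.array([165+u/4-.4,165+v/4-.4]); S=lambda u,v:np.array([220+u/5-.4,180+v/5-.4])
np.set_printoptions(precision=4,suppress=True)
cl=[t.onz(T(*p),.032) for p in [(58,167),(38,196),(182,289),(212,250)]]
print("clamp",cl, [np.linalg.norm(cl[i]-cl[i-1]) for i in range(4)],np.mean(cl,0))
# colour mask clamp
hsv=cv2.cvtColor(t.img,cv2.COLOR_RGB2HSV);print("hsv clamp",hsv[218,188],hsv[205,190],hsv[235,190],hsv[210,175])
A=t.onz(T(438,90),.062);B=t.onz(T(370,300),.062);print("rim front",A,B,np.linalg.norm(A-B),"mid",(A+B)/2)
y=(A-B)/np.linalg.norm(A-B);x=np.array([y[1],-y[0],0]);c=(A+B)/2+.076*x;c[2]=0
print("yaw x",np.degrees(np.arctan2(x[1],x[0])),"c",c)
print("blocks",[t.onz(T(*p),.036) for p in[(455,150),(412,270)]])
print("side corners",s.onz(S(390,490),0),s.onz(S(627,388),0),s.onz(S(245,240),.062))
cam=lambda X,Y,Z:c+X*x+Y*y+np.array([0,0,Z])
for n,p in dict(hb=(.076,-.075,0),hb2=(.076,.075,0),fr=(-.076,-.075,.062),knob=None).items():
    if p: print(n,cam(*p),(s.proj(cam(*p))-[219.6,179.6])*5,(t.proj(cam(*p))-[164.6,164.6])*4)
E
```

```text
clamp [array([0.5793, 0.3067, 0.032 ]), array([0.5595, 0.3201, 0.032 ]), array([0.4932, 0.2213, 0.032 ]), array([0.5195, 0.201 , 0.032 ])] [np.float64(0.12145679164485035), np.float64(0.02394501088205454), np.float64(0.118992661703337), np.float64(0.033247012465183384)] [0.5379 0.2623 0.032 ]
hsv clamp [ 17 150 138] [ 15 141 134] [ 19 129 142] [ 16 142 117]
rim front [0.6206 0.0429 0.062 ] [0.4794 0.0896 0.062 ] 0.1486997140921555 mid [0.55   0.0663 0.062 ]
yaw x -108.3146256130187 c [ 0.5261 -0.0059  0.    ]
blocks [array([0.5843, 0.0341, 0.036 ]), array([0.5022, 0.0643, 0.036 ])]
side corners [ 0.4326 -0.0471  0.    ] [ 0.5704 -0.1002  0.    ] [0.4838 0.0945 0.062 ]
hb [ 0.431  -0.0545  0.    ] [[399.1526 498.0802]] [[589.8414 374.2626]]
hb2 [ 0.5734 -0.1016  0.    ] [[632.3665 386.0531]] [[652.6197 170.5107]]
fr [0.4788 0.0898 0.062 ] [[245.0611 248.1141]] [[369.6986 300.9309]]
```

```bash
cat >> h.py <<'E'
def down(yaw):  # tool z down, tool y at yaw (deg)
    a=np.radians(yaw);y=np.array([np.cos(a),np.sin(a),0]);z=np.array([0,0,-1.]);return np.c_[np.cross(y,z),y,z]
def go(p,M,s=None):
    s=s or sense();M0=R.from_quat(s["eef_rot"]).as_matrix()
    print("t",s["time"],"at",np.round(s["position"],4),"delta mm",np.round(M0.T@(np.array(p)-s["position"])*1000,1),"twist",np.round(np.degrees(R.from_matrix(M0.T@M).as_rotvec()),1))
C=np.array([.527,-.003,0]);W=np.radians(-109)
CX=np.array([np.cos(W),np.sin(W),0]);CY=np.array([-CX[1],CX[0],0])
case=lambda X,Y,Z:C+X*CX+Y*CY+np.array([0,0,Z])
E
python3 - <<'E'
from h import *
go([.539,.263,.12],down(-31.7))
E
```

```text
t 0.3 at [0.1649 0.6802 0.2358] delta mm [-461.9 -317.3  115.8] twist [ -0.    0.  108.1]
```

```bash
P='{"delta_pos":[-462,-317,116],"twist":[0,0,108],"grip":100}'; python3 -m creep '[{"delta_pos":[-462,-317,116],"twist":[0,0,108],"grip":100},{"delta_pos":[-462,-317,116],"twist":[0,0,108],"grip":100},{"delta_pos":[-462,-317,116],"twist":[0,0,108],"grip":100},{"delta_pos":[-462,-317,116],"twist":[0,0,108],"grip":100},{"delta_pos":[-462,-317,116],"twist":[0,0,108],"grip":100},{"delta_pos":[-462,-317,116],"twist":[0,0,108],"grip":100},{"delta_pos":[-462,-317,116],"twist":[0,0,108],"grip":100},{"delta_pos":[-462,-317,116],"twist":[0,0,108],"grip":100},{"delta_pos":[-462,-317,116],"twist":[0,0,108],"grip":100},{"delta_pos":[-462,-317,116],"twist":[0,0,108],"grip":100},{"delta_pos":[-462,-317,116],"twist":[0,0,108],"grip":100},{"delta_pos":[-462,-317,116],"twist":[0,0,108],"grip":100},{"delta_pos":[-462,-317,116],"twist":[0,0,108],"grip":100},{"delta_pos":[-462,-317,116],"twist":[0,0,108],"grip":100},{"delta_pos":[-462,-317,116],"twist":[0,0,108],"grip":100},{"delta_pos":[-462,-317,116],"twist":[0,0,108],"grip":100},{"delta_pos":[-462,-317,116],"twist":[0,0,108],"grip":100}]'; python3 - <<'E'
from h import *
go([.539,.263,.027],down(-31.7))
s=Cam("side");cv2.imwrite("pics/s1.png",cv2.resize(s.img[120:300,180:400],None,fx=3,fy=3)[:,:,::-1])
E
```

```text
time: 2.0
position: [0.539, 0.2639, 0.1201]
eef_rot: [0.873, 0.489, 0.0, 0.0]
force: [-0.0, -0.2, -0.8]
opening: 1.002
gripper_force: 0.0
t 2.0 at [0.539  0.2639 0.1201] delta mm [-0.8  0.5 93.1] twist [ 0.  -0.   0.2]
```

View pics/s1.png

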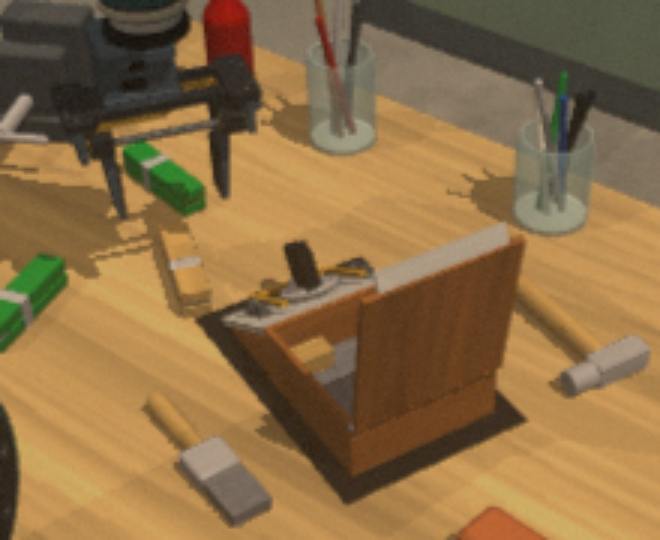

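The gripper hangs over the clamp, with its fingertips at crop (120,210) and (225,195) and the clamp at (183,268). I'll go down and close.

```bash
python3 -m creep '[{"delta_pos":[-1,0,45],"twist":[0,0,0],"grip":100},{"delta_pos":[-1,0,70],"twist":[0,0,0],"grip":100},{"delta_pos":[-1,0,85],"twist":[0,0,0],"grip":100},{"delta_pos":[-1,0,93],"twist":[0,0,0],"grip":100},{"delta_pos":[-1,0,93],"twist":[0,0,0],"grip":100},{"delta_pos":[-1,0,93],"twist":[0,0,0],"grip":0},{"delta_pos":[-1,0,93],"twist":[0,0,0],"grip":0},{"delta_pos":[-1,0,93],"twist":[0,0,0],"grip":0},{"delta_pos":[-1,0,93],"twist":[0,0,0],"grip":0},{"delta_pos":[-1,0,93],"twist":[0,0,0],"grip":0},{"delta_pos":[-1,0,93],"twist":[0,0,0],"grip":0},{"delta_pos":[-1,0,93],"twist":[0,0,0],"grip":0},{"delta_pos":[-1,0,93],"twist":[0,0,0],"grip":0}]'
```

```text
time: 3.35
position: [0.5388, 0.2626, 0.0269]
eef_rot: [0.873, 0.488, 0.0, 0.0]
force: [1.4, -0.1, -1.1]
opening: 0.332
gripper_force: 9.7
```

```bash
python3 -m creep '[{"delta_pos":[0,0,-40],"twist":[0,0,0],"grip":0},{"delta_pos":[0,0,-80],"twist":[0,0,0],"grip":0},{"delta_pos":[0,0,-130],"twist":[0,0,0],"grip":0},{"delta_pos":[0,0,-130],"twist":[0,0,0],"grip":0},{"delta_pos":[0,0,-130],"twist":[0,0,0],"grip":0}]'; python3 - <<'E'
from h import *
go([*C[:2],.157],down(-19))
E
```

```text
time: 3.85
position: [0.5391, 0.2627, 0.1578]
eef_rot: [0.873, 0.488, 0.001, 0.0]
force: [-1.0, -0.1, -1.9]
opening: 0.326
gripper_force: 29.9
t 3.85 at [0.5391 0.2627 0.1578] delta mm [-232.6  129.     0.6] twist [  0.1  -0.1 -12.6]
```

```bash
python3 -m creep '[{"delta_pos":[-35,19,0],"twist":[0,0,-2],"grip":0},{"delta_pos":[-70,39,0],"twist":[0,0,-4],"grip":0},{"delta_pos":[-105,58,0],"twist":[0,0,-6],"grip":0},{"delta_pos":[-140,77,0],"twist":[0,0,-8],"grip":0},{"delta_pos":[-175,97,0],"twist":[0,0,-10],"grip":0},{"delta_pos":[-210,116,0],"twist":[0,0,-11.5],"grip":0},{"delta_pos":[-225,125,0],"twist":[0,0,-12.6],"grip":0},{"delta_pos":[-232,129,0],"twist":[0,0,-12.6],"grip":0},{"delta_pos":[-232,129,0],"twist":[0,0,-12.6],"grip":0},{"delta_pos":[-232,129,0],"twist":[0,0,-12.6],"grip":0}]'; python3 - <<'E'
from h import *
go([*C[:2],.041],down(-19))
t=Cam("top");s=Cam("side")
a=cv2.resize(t.img[165:275,200:350],None,fx=4,fy=4,interpolation=cv2.INTER_CUBIC)[:,:,::-1]
a=np.clip(a*1.6,0,255).astype(np.uint8)
b=cv2.resize(s.img[150:290,230:370],None,fx=4,fy=4,interpolation=cv2.INTER_CUBIC)[:,:,::-1]
im=np.zeros((560,800,3),np.uint8)
a=cv2.resize(a,(400,293));b=cv2.resize(b,(400,400));im[:293,:400]=a;im[:400,400:]=b
cv2.imwrite("pics/n1.png",im[:400])
E
```

```text
time: 4.85
position: [0.5266, -0.002, 0.1563]
eef_rot: [0.814, 0.58, -0.0, -0.0]
force: [-0.1, -0.3, -1.4]
opening: 0.326
gripper_force: 29.9
t 4.85 at [ 0.5266 -0.002   0.1563] delta mm [ -0.8   0.9 115.3] twist [-0.1  0.  -0. ]
```

View pics/n1.png

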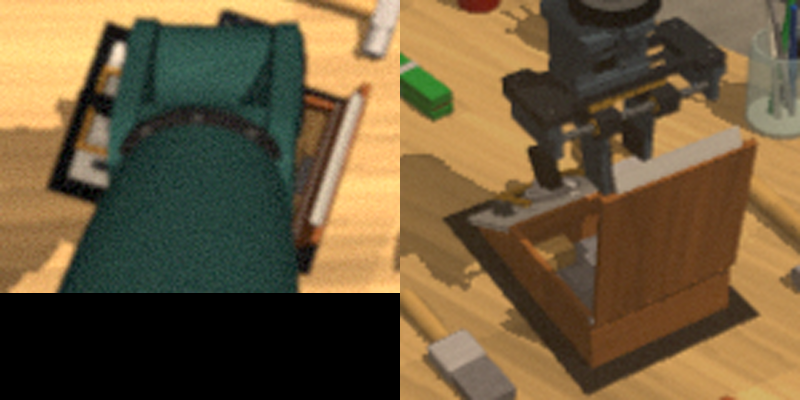

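The arm hides the clamp from above. In the side view the gripper is over the box and clear of the lid. I'll lower it and watch the force.

```bash
python3 -m creep '[{"delta_pos":[-1,1,30],"twist":[0,0,0],"grip":0},{"delta_pos":[-1,1,60],"twist":[0,0,0],"grip":0},{"delta_pos":[-1,1,75],"twist":[0,0,0],"grip":0},{"delta_pos":[-1,1,85],"twist":[0,0,0],"grip":0},{"delta_pos":[-1,1,92],"twist":[0,0,0],"grip":0},{"delta_pos":[-1,1,97],"twist":[0,0,0],"grip":0},{"delta_pos":[-1,1,101],"twist":[0,0,0],"grip":0},{"delta_pos":[-1,1,101],"twist":[0,0,0],"grip":0}]'
```

```text
time: 5.75
position: [0.5276, -0.0039, 0.056]
eef_rot: [0.814, 0.581, 0.0, 0.0]
force: [0.3, 0.3, -0.3]
opening: 0.328
gripper_force: 29.9
```

```bash
python3 -m creep '[{"delta_pos":[0,0,5],"twist":[0,0,0],"grip":0},{"delta_pos":[0,0,9],"twist":[0,0,0],"grip":0},{"delta_pos":[0,0,12],"twist":[0,0,0],"grip":0},{"delta_pos":[0,0,14],"twist":[0,0,0],"grip":0},{"delta_pos":[0,0,14],"twist":[0,0,0],"grip":0}]'
```

```text
time: 6.25
position: [0.5274, -0.0039, 0.0416]
eef_rot: [0.814, 0.581, -0.0, -0.0]
force: [-0.1, -0.1, -1.7]
opening: 0.326
gripper_force: 29.9
```

```bash
python3 -m creep '[{"delta_pos":[0,0,1],"twist":[0,0,0],"grip":60},{"delta_pos":[0,0,1],"twist":[0,0,0],"grip":60},{"delta_pos":[0,0,1],"twist":[0,0,0],"grip":60},{"delta_pos":[0,0,1],"twist":[0,0,0],"grip":60},{"delta_pos":[0,0,1],"twist":[0,0,0],"grip":60},{"delta_pos":[0,0,-30],"twist":[0,0,0],"grip":60},{"delta_pos":[0,0,-80],"twist":[0,0,0],"grip":60},{"delta_pos":[0,0,-130],"twist":[0,0,0],"grip":60},{"delta_pos":[0,0,-180],"twist":[0,0,0],"grip":60},{"delta_pos":[0,0,-230],"twist":[0,0,0],"grip":0},{"delta_pos":[0,0,-260],"twist":[0,0,0],"grip":0},{"delta_pos":[0,0,-260],"twist":[0,0,0],"grip":0},{"delta_pos":[0,0,-260],"twist":[0,0,0],"grip":0}]'
```

```text
time: 7.55
position: [0.5275, -0.0039, 0.3021]
eef_rot: [0.814, 0.581, 0.0, 0.0]
force: [0.1, 0.5, -0.4]
opening: 0.28
gripper_force: 0.0
```

```bash
python3 - <<'E'
from h import *
go(case(.17,0,.32),down(-19))
go(case(.17,0,.21),down(-19))
E
```

```text
t 7.55 at [ 0.5275 -0.0039  0.3021] delta mm [-169.3   -0.7  -17.9] twist [ 0.1 -0.  -0. ]
t 7.55 at [ 0.5275 -0.0039  0.3021] delta mm [-169.3   -0.8   92.1] twist [ 0.1 -0.  -0. ]
```

```bash
python3 -m creep '[{"delta_pos":[0,0,-18],"twist":[0,0,0],"grip":0},{"delta_pos":[-50,0,-18],"twist":[0,0,0],"grip":0},{"delta_pos":[-100,0,-18],"twist":[0,0,0],"grip":0},{"delta_pos":[-150,0,-18],"twist":[0,0,0],"grip":0},{"delta_pos":[-169,0,-18],"twist":[0,0,0],"grip":0},{"delta_pos":[-169,0,-18],"twist":[0,0,0],"grip":0},{"delta_pos":[-169,0,30],"twist":[0,0,0],"grip":0},{"delta_pos":[-169,0,70],"twist":[0,0,0],"grip":0},{"delta_pos":[-169,0,92],"twist":[0,0,0],"grip":0},{"delta_pos":[-169,0,92],"twist":[0,0,0],"grip":0}]'; python3 - <<'E'
from h import *
t=Cam("top");s=Cam("side")
a=cv2.resize(t.img[160:280,200:350],(400,320),interpolation=cv2.INTER_CUBIC)[:,:,::-1]
a=np.clip(a*1.6,0,255).astype(np.uint8)
b=cv2.resize(s.img[150:290,230:370],(400,400),interpolation=cv2.INTER_CUBIC)[:,:,::-1]
im=np.zeros((400,800,3),np.uint8);im[:320,:400]=a;im[:,400:]=b
cv2.imwrite("pics/n2.png",im)
E
```

```text
time: 8.55
position: [0.4703, -0.1621, 0.2059]
eef_rot: [0.814, 0.581, -0.002, -0.003]
force: [-1.2, 0.2, 0.3]
opening: 0.002
gripper_force: 0.0
```

View pics/n2.png

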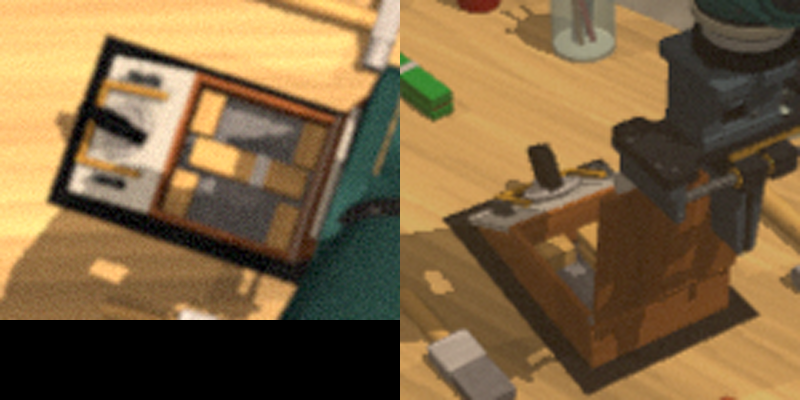

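The clamp lies on the floor between both block pairs, at top crop (245,168). The lid is upright and the gripper is behind it. Next I'll work out the closing arc.

```bash
python3 - <<'E'
from h import *
s=sense();print(s["position"])
x0=(s["position"]-C)@CX;z0=s["position"][2];print(x0, (s["position"]-C)@CY)
for th in np.arange(1.7,-.01,-.1):
    r=.128;x=.076-r*np.cos(th)+.008*np.sin(th)+.016;z=.0625+r*np.sin(th)+.008*np.cos(th)+.022
    print(round(th,2),round(-(x-x0)*1000),round(-(z-z0)*1000))
E
```

```text
[ 0.47240658 -0.16308053  0.20967302]
0.169132996555507 0.0004980323260599868
1.7 53 -1
1.6 65 -3
1.5 78 -3
1.4 91 -2
1.3 104 0
1.2 116 3
1.1 128 7
1.0 140 13
0.9 150 20
0.8 161 28
0.7 170 37
0.6 178 46
0.5 186 57
0.4 192 68
0.3 197 80
0.2 201 92
0.1 204 104
-0.0 205 117
```

```bash
python3 -m creep '[{"delta_pos":[25,0,0],"twist":[0,0,0],"grip":0},{"delta_pos":[45,0,-1],"twist":[0,0,0],"grip":0},{"delta_pos":[55,0,-2],"twist":[0,0,0],"grip":0},{"delta_pos":[65,0,-3],"twist":[0,0,0],"grip":0},{"delta_pos":[71,0,-3],"twist":[0,0,0],"grip":0},{"delta_pos":[78,0,-3],"twist":[0,0,0],"grip":0},{"delta_pos":[84,0,-3],"twist":[0,0,0],"grip":0},{"delta_pos":[91,0,-2],"twist":[0,0,0],"grip":0},{"delta_pos":[97,0,-1],"twist":[0,0,0],"grip":0},{"delta_pos":[104,0,0],"twist":[0,0,0],"grip":0},{"delta_pos":[104,0,0],"twist":[0,0,0],"grip":0}]'
```

```text
time: 9.75
position: [0.5063, -0.0646, 0.2096]
eef_rot: [0.814, 0.581, -0.0, -0.0]
force: [0.2, -0.4, 0.2]
opening: 0.006
gripper_force: 0.0
```

```bash
python3 -m creep '[{"delta_pos":[6,0,1],"twist":[0,0,0],"grip":0},{"delta_pos":[12,0,3],"twist":[0,0,0],"grip":0},{"delta_pos":[18,0,5],"twist":[0,0,0],"grip":0},{"delta_pos":[24,0,7],"twist":[0,0,0],"grip":0},{"delta_pos":[30,0,10],"twist":[0,0,0],"grip":0},{"delta_pos":[36,0,13],"twist":[0,0,0],"grip":0},{"delta_pos":[41,0,16],"twist":[0,0,0],"grip":0},{"delta_pos":[46,0,20],"twist":[0,0,0],"grip":0},{"delta_pos":[52,0,24],"twist":[0,0,0],"grip":0},{"delta_pos":[57,0,28],"twist":[0,0,0],"grip":0},{"delta_pos":[62,0,32],"twist":[0,0,0],"grip":0},{"delta_pos":[66,0,37],"twist":[0,0,0],"grip":0}]'
```

```text
time: 10.95
position: [0.528, -0.0025, 0.1726]
eef_rot: [0.814, 0.581, 0.0, 0.0]
force: [-0.5, -0.5, 1.5]
opening: 0.002
gripper_force: 0.6
```

Continuing down to nearly shut.

```bash
python3 -m creep '[{"delta_pos":[4,0,4],"twist":[0,0,0],"grip":0},{"delta_pos":[8,0,9],"twist":[0,0,0],"grip":0},{"delta_pos":[12,0,14],"twist":[0,0,0],"grip":0},{"delta_pos":[16,0,20],"twist":[0,0,0],"grip":0},{"delta_pos":[19,0,25],"twist":[0,0,0],"grip":0},{"delta_pos":[22,0,31],"twist":[0,0,0],"grip":0},{"delta_pos":[25,0,37],"twist":[0,0,0],"grip":0},{"delta_pos":[27,0,43],"twist":[0,0,0],"grip":0},{"delta_pos":[29,0,49],"twist":[0,0,0],"grip":0},{"delta_pos":[31,0,55],"twist":[0,0,0],"grip":0},{"delta_pos":[33,0,61],"twist":[0,0,0],"grip":0},{"delta_pos":[34,0,67],"twist":[0,0,0],"grip":0},{"delta_pos":[34,0,72],"twist":[0,0,0],"grip":0},{"delta_pos":[34,0,76],"twist":[0,0,0],"grip":0},{"delta_pos":[34,0,78],"twist":[0,0,0],"grip":0},{"delta_pos":[34,0,78],"twist":[0,0,0],"grip":0}]'
```

```text
time: 12.55
position: [0.5387, 0.0291, 0.0947]
eef_rot: [0.814, 0.581, -0.0, -0.0]
force: [0.8, -0.1, -0.7]
opening: 0.005
gripper_force: 0.0
```

```bash
python3 -m creep '[{"delta_pos":[0,0,1],"twist":[0,0,0],"grip":0},{"delta_pos":[0,0,2],"twist":[0,0,0],"grip":0},{"delta_pos":[0,0,3],"twist":[0,0,0],"grip":0},{"delta_pos":[0,0,3],"twist":[0,0,0],"grip":0}]'
```

```text
time: 12.95
position: [0.5391, 0.0292, 0.0926]
eef_rot: [0.814, 0.581, -0.0, -0.0]
force: [-4.1, -0.3, 12.4]
opening: 0.004
gripper_force: 6.5
```

The lid stopped at the expected height with 12 N against it, so it is shut. I'll retreat for a clear view of the knob.

```bash
python3 -m creep '[{"delta_pos":[0,0,-40],"twist":[0,0,0],"grip":0},{"delta_pos":[0,0,-80],"twist":[0,0,0],"grip":0},{"delta_pos":[-40,0,-120],"twist":[0,0,0],"grip":0},{"delta_pos":[-85,0,-140],"twist":[0,0,0],"grip":0},{"delta_pos":[-130,0,-140],"twist":[0,0,0],"grip":0},{"delta_pos":[-175,0,-140],"twist":[0,0,0],"grip":0},{"delta_pos":[-210,0,-140],"twist":[0,0,0],"grip":0},{"delta_pos":[-210,0,-140],"twist":[0,0,0],"grip":0}]'; python3 - <<'E'
from h import *
t=Cam("top");s=Cam("side")
a=cv2.resize(t.img[165:255,210:310],(500,450),interpolation=cv2.INTER_CUBIC)[:,:,::-1]
a=np.clip(a*1.6,0,255).astype(np.uint8)
b=cv2.resize(s.img[180:270,240:300],(300,450),interpolation=cv2.INTER_CUBIC)[:,:,::-1]
cv2.imwrite("pics/k.png",np.hstack([a,b]))
E
```

```text
time: 13.75
position: [0.4694, -0.1722, 0.2322]
eef_rot: [0.815, 0.579, -0.0, 0.0]
force: [-0.1, 0.8, -0.4]
opening: 0.004
gripper_force: 0.0
```

View pics/k.png

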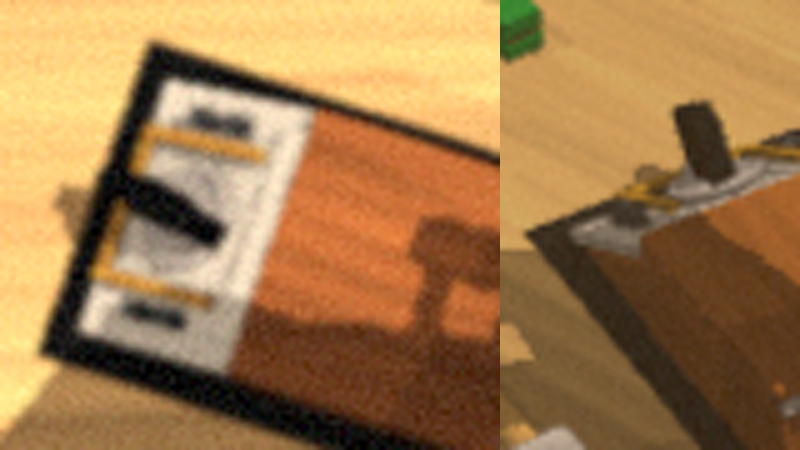

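The lid lies flat. In the top crop the wing runs from (125,190) to (220,235), and in the side crop it is the dark bar at (705,142). I'll triangulate it.

```bash
python3 - <<'E'
from h import *
np.set_printoptions(precision=4,suppress=True)
t=Cam("top");s=Cam("side")
def blob(c,x0,x1,y0,y1,th):
    g=c.img[y0:y1,x0:x1].max(2).astype(int);m=(g<th).astype(np.uint8)
    n,l,st,ce=cv2.connectedComponentsWithStats(m,connectivity=4)
    for i in range(1,n):
        if st[i,4]>20: print(st[i],ce[i]+[x0,y0])
    return m
m=blob(s,265,295,195,222,75)
print("\n".join("".join(".#"[v] for v in r) for r in m))
m=blob(t,225,262,195,220,45)
print("\n".join("".join(".#"[v] for v in r) for r in m))
# plate front corners top view: white plate corners near mat, px
T=lambda u,v:np.array([210+u/5-.4,165+v/5-.4])
n=-.5*CX+np.array([0,0,.866]);print("n",n)
for z in(.01,.062):
  for p in[(165,78),(78,335),(320,108),(232,375)]:
    q=t.onz(T(*p),z)-C;print(z,p,q@CX,q@CY)
E
```

```text
[ 10   6  11  16 114] [280.1316 208.0088]
..............................
..............................
..............................
..............................
..............................
..............................
...........######.............
..........#######.............
..........########............
..........########............
...........########...........
...........########...........
...........########...........
............########..........
............########..........
............########..........
.............########.........
.............########.........
.............########.........
..............#######.........
...............#####..........
.................#............
..............................
......##......................
..............................
..............................
####..........................
[  0   0  29  25 239] [237.3473 206.5732]
........###..........................
........###..........................
.......####..........................
.......####..........................
......#####................
[... 551 characters left out ...]
.............................
.####................................
####.................................
###..................................
###..................................
###..................................
n [0.1628 0.4728 0.866 ]
0.01 (165, 78) -0.17273435069205967 0.0748839365537056
0.01 (78, 335) -0.17170696750889639 -0.07759588184795152
0.01 (320, 108) -0.08435716892601874 0.0850638377107825
0.01 (232, 375) -0.08325586055363889 -0.07278656702530306
0.062 (165, 78) -0.1607593687707257 0.06569392944329444
0.062 (78, 335) -0.15977323128623774 -0.08066437874978359
0.062 (320, 108) -0.0759302094646879 0.07546514458861857
0.062 (232, 375) -0.07487311461849783 -0.07604814042795813
```

```bash
cat >> h.py <<'E'
N=-.5*CX+np.array([0,0,.866]);U=.866*CX+np.array([0,0,.5])   # plate normal, up-slope
def grip(xk): return case(xk,0,.062+(xk+.076)*.5774)+.038*N
def wing(g,a): # clockwise angle a from U ; returns wing x, y axes
    x=np.cos(a)*U-np.sin(a)*CY; return x,np.cross(N,x)
E
python3 - <<'E'
from h import *
np.set_printoptions(precision=4,suppress=True)
t=Cam("top");s=Cam("side")
for xk in np.arange(-.135,-.104,.005):
    g=grip(xk);b=g-.007*N
    x,y=wing(g,.13)
    print(xk,g,"side c",s.proj(b)[0],"top",t.proj(g+.012*N)[0],"up end top",t.proj(g+.012*N+.035*x)[0],"dn",t.proj(g+.012*N-.035*x)[0])
E
```

```text
-0.135 [0.5771 0.1426 0.0608] side c [278.7608 207.2175] top [234.3448 202.4942] up end top [243.4518 206.318 ] dn [225.5068 198.7834]
-0.13 [0.5755 0.1379 0.0637] side c [279.5732 207.2986] top [235.9331 202.8556] up end top [245.0869 206.6944] dn [227.0504 199.1306]
-0.125 [0.5739 0.1332 0.0666] side c [280.3919 207.3804] top [237.5292 203.2188] up end top [246.73   207.0726] dn [228.6015 199.4794]
-0.12 [0.5723 0.1284 0.0695] side c [281.2172 207.4628] top [239.1331 203.5838] up end top [248.3813 207.4527] dn [230.16 199.83]
-0.11499999999999999 [0.5706 0.1237 0.0724] side c [282.0491 207.5458] top [240.7448 203.9505] up end top [250.0408 207.8347] dn [231.7261 200.1822]
-0.10999999999999999 [0.569  0.119  0.0753] side c [282.8876 207.6296] top [242.3644 204.3191] up end top [251.7086 208.2186] dn [233.2997 200.5361]
-0.10499999999999998 [0.5674 0.1142 0.0782] side c [283.7328 207.714 ] top [243.9921 204.6895] up end top [253.3847 208.6045] dn [234.8809 200.8918]
```

```bash
python3 - <<'E'
from h import *
np.set_printoptions(precision=1,suppress=True)
t=Cam("top");s=Cam("side")
for a in(.05,.15,.25,.35):
    g=grip(-.125);x,y=wing(g,a)
    f=lambda c:np.array([c.proj(g+i*.035*x+j*.008*y+k*N)[0] for k in(.012,-.026) for i in(-1,1) for j in(-1,1)])
    print(a,"top",cv2.convexHull(f(t).astype(np.float32))[:,0].tolist());print("  side",np.round(cv2.convexHull(f(s).astype(np.float32))[:,0],1).tolist())
E
```

```text
0.05 top [[256.79718017578125, 207.6339569091797], [254.66455078125, 213.19232177734375], [235.95628356933594, 207.47564697265625], [227.11737060546875, 203.20010375976562], [229.27224731445312, 197.6756591796875], [248.24404907226562, 203.2380828857422]]
  side [[289.3999938964844, 213.60000610351562], [284.3999938964844, 215.5], [275.5, 213.6999969482422], [271.70001220703125, 201.39999389648438], [276.6000061035156, 199.60000610351562], [285.5, 200.6999969482422]]
0.15 top [[256.49847412109375, 208.91195678710938], [253.9358673095703, 214.31167602539062], [236.25682067871094, 206.23422241210938], [227.43002319335938, 201.929443359375], [229.9931640625, 196.55918884277344], [247.93307495117188, 204.54708862304688]]
  side [[288.3999938964844, 214.0], [283.20001220703125, 215.89999389648438], [276.5, 213.3000030517578], [272.70001220703125, 201.0], [277.70001220703125, 199.3000030517578], [284.5, 201.10000610351562]]
0.25 top [[256.09539794921875, 210.17730712890625], [253.12939453125, 215.36195373535156], [244.4749755859375, 211.16468811035156], [227.84178161621094, 200.67259216308594], [230.7886199951172, 195.5077362060547], [239.53140258789062, 199.970458984375]]
  side [[287.29998779296875, 214.39999389648438], [281.8999938964844, 216.1999969482422], [277.6000061035156, 212.89999389648438], [273.70001220703125, 200.60000610351562], [278.8999938964844, 198.89999389648438], [283.3999938964844, 201.5]]
0.35 top [[255.59201049804688, 211.41677856445312], [252.25364685058594, 216.33229064941406], [243.58055114746094, 212.1623077392578], [228.3486328125, 199.4415283203125], [231.6510772705078, 194.53140258789062], [240.37652587890625, 199.02024841308594]]
  side [[286.20001220703125, 214.89999389648438], [280.70001220703125, 216.60000610351562], [278.70001220703125, 212.5], [274.79998779296875, 200.1999969482422], [280.1000061035156, 198.60000610351562], [282.20001220703125, 202.0]]
```

```bash
cat >> h.py <<'E'
G=grip(-.127)
def tilt(a,flip=1):
    x,y=wing(G,a);y=y*flip;z=-N;return np.c_[np.cross(y,z),y,z]
E
python3 - <<'E'
from h import *
print(np.round(sense()["joint_positions"],2),G)
for f in(1,-1): go(G+.12*N,tilt(.23,f))
E
```

```text
[-0.39  0.07  2.14  0.    0.94 -0.06] [0.57453295 0.13504571 0.0654606 ]
t 14.15 at [ 0.4707 -0.1686  0.2319] delta mm [380.9  -0.4  62.5] twist [ -3.4 -29.9  12.9]
t 14.15 at [ 0.4707 -0.1686  0.2319] delta mm [380.9  -0.4  62.5] twist [  43.3   -5.  -161.4]
```

```bash
python3 -m creep '[{"delta_pos":[45,0,0],"twist":[0,-3,1],"grip":60},{"delta_pos":[90,0,0],"twist":[0,-6,3],"grip":60},{"delta_pos":[135,0,0],"twist":[-1,-9,4],"grip":60},{"delta_pos":[180,0,0],"twist":[-1,-13,6],"grip":60},{"delta_pos":[225,0,0],"twist":[-2,-18,8],"grip":60},{"delta_pos":[270,0,10],"twist":[-2,-22,10],"grip":60},{"delta_pos":[315,0,25],"twist":[-3,-26,12],"grip":60},{"delta_pos":[350,0,45],"twist":[-3.4,-29.9,12.9],"grip":60},{"delta_pos":[381,0,62],"twist":[-3.4,-29.9,12.9],"grip":60},{"delta_pos":[381,0,62],"twist":[-3.4,-29.9,12.9],"grip":60},{"delta_pos":[381,0,62],"twist":[-3.4,-29.9,12.9],"grip":60},{"delta_pos":[381,0,62],"twist":[-3.4,-29.9,12.9],"grip":60}]'; python3 - <<'E'
from h import *
print(np.round(sense()["joint_positions"],2),G)
go(G+.12*N,tilt(.23));go(G+.006*N,tilt(.23))
s=Cam("side");cv2.imwrite("pics/s3.png",cv2.resize(s.img[110:260,220:340],(480,600),interpolation=cv2.INTER_CUBIC)[:,:,::-1])
E
```

```text
time: 15.35
position: [0.5945, 0.1904, 0.1705]
eef_rot: [0.846, 0.466, -0.192, 0.173]
force: [0.3, -0.6, -0.7]
opening: 0.599
gripper_force: 0.0
[ 0.42  0.5   1.76 -0.39  1.28  1.17] [0.57453295 0.13504571 0.0654606 ]
t 15.35 at [0.5945 0.1904 0.1705] delta mm [ 1.3 -1.2  0.4] twist [-0.1  0.  -0. ]
t 15.35 at [0.5945 0.1904 0.1705] delta mm [  1.4  -1.1 114.4] twist [-0.1  0.  -0. ]
```

View pics/s3.png

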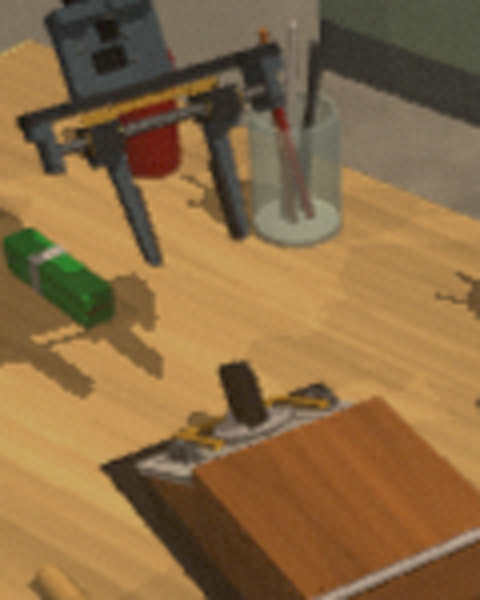

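The tool is tilted along the knob axis, with its tips straddling the line down to the wing at crop (243,392). I'll descend and grip.

```bash
python3 -m creep '[{"delta_pos":[1,-1,35],"twist":[0,0,0],"grip":60},{"delta_pos":[1,-1,65],"twist":[0,0,0],"grip":60},{"delta_pos":[1,-1,85],"twist":[0,0,0],"grip":60},{"delta_pos":[1,-1,100],"twist":[0,0,0],"grip":60},{"delta_pos":[1,-1,108],"twist":[0,0,0],"grip":60},{"delta_pos":[1,-1,114],"twist":[0,0,0],"grip":60},{"delta_pos":[1,-1,114],"twist":[0,0,0],"grip":60}]'
```

```text
time: 16.1
position: [0.5757, 0.138, 0.0707]
eef_rot: [0.846, 0.466, -0.193, 0.173]
force: [-0.4, -0.9, 0.8]
opening: 0.601
gripper_force: 0.0
```

```bash
python3 -m creep '[{"delta_pos":[0,0,0],"twist":[0,0,0],"grip":20},{"delta_pos":[0,0,0],"twist":[0,0,0],"grip":20},{"delta_pos":[0,0,0],"twist":[0,0,0],"grip":15},{"delta_pos":[0,0,0],"twist":[0,0,0],"grip":10},{"delta_pos":[0,0,0],"twist":[0,0,0],"grip":10},{"delta_pos":[0,0,0],"twist":[0,0,0],"grip":10},{"delta_pos":[0,0,0],"twist":[0,0,0],"grip":10},{"delta_pos":[0,0,0],"twist":[0,0,0],"grip":10},{"delta_pos":[0,0,0],"twist":[0,0,0],"grip":10},{"delta_pos":[0,0,0],"twist":[0,0,0],"grip":10}]'; python3 - <<'E'
from h import *
s=sense();M=R.from_quat(s["eef_rot"]).as_matrix();print(s["force"]@M,s["ft_torque"]@M,s["joint_positions"])
go(G+.006*N,tilt(.23))
E
```

```text
time: 17.1
position: [0.5766, 0.1379, 0.0711]
eef_rot: [0.846, 0.467, -0.192, 0.174]
force: [5.7, -4.4, -0.4]
opening: 0.236
gripper_force: 30.0
[-0.18168252  7.02397175  1.54796514] [-1.04885209  0.03636013 -0.06494445] [ 0.35671771  0.59716861  1.84514967 -0.45012002  1.09446997  1.20825061]
t 17.1 at [0.5766 0.1379 0.0711] delta mm [-0.4 -1.   0.6] twist [ 0.  0. -0.]
```

```bash
python3 -m creep '[{"delta_pos":[0,0,0],"twist":[0,0,2],"grip":5},{"delta_pos":[0,0,0],"twist":[0,0,5],"grip":5},{"delta_pos":[0,0,0],"twist":[0,0,8],"grip":5},{"delta_pos":[0,0,0],"twist":[0,0,11],"grip":5},{"delta_pos":[0,0,0],"twist":[0,0,11],"grip":5},{"delta_pos":[0,0,0],"twist":[0,0,11],"grip":5}]'; python3 - <<'E'
from h import *
s=sense();M=R.from_quat(s["eef_rot"]).as_matrix();print(s["force"]@M,s["ft_torque"]@M,s["joint_positions"])
go(G+.006*N,tilt(.23+np.radians(11)))
E
```

```text
time: 17.7
position: [0.577, 0.1377, 0.0712]
eef_rot: [0.886, 0.384, -0.174, 0.192]
force: [9.1, -8.2, -0.7]
opening: 0.235
gripper_force: 30.0
[ 1.17060603 11.88692108  3.04412715] [-1.68551149  0.28036437  0.03623742] [ 0.3563534   0.59720208  1.84486617 -0.45103804  1.09421528  1.40043906]
t 17.7 at [0.577  0.1377 0.0712] delta mm [-0.6 -1.4  0.6] twist [ 0.1 -0.  -0.1]
```

```bash
python3 -m creep '[{"delta_pos":[-1,0.5,0],"twist":[0,0,0],"grip":5},{"delta_pos":[-2,1,0],"twist":[0,0,3],"grip":5},{"delta_pos":[-2,1,0],"twist":[0,0,8],"grip":5},{"delta_pos":[-2,1,0],"twist":[0,0,13],"grip":5},{"delta_pos":[-2,1,0],"twist":[0,0,18],"grip":5},{"delta_pos":[-2,1,0],"twist":[0,0,22],"grip":5},{"delta_pos":[-2,1,0],"twist":[0,0,25],"grip":5},{"delta_pos":[-2,1,0],"twist":[0,0,25],"grip":5},{"delta_pos":[-2,1,0],"twist":[0,0,25],"grip":5}]'; python3 - <<'E'
from h import *
s=sense();M=R.from_quat(s["eef_rot"]).as_matrix();print(s["force"]@M,s["ft_torque"]@M,s["joint_positions"])
go(G+.006*N,tilt(.23+np.radians(36)))
E
```

```text
time: 18.6
position: [0.5776, 0.1366, 0.0717]
eef_rot: [0.949, 0.183, -0.127, 0.224]
force: [17.4, -5.2, -13.5]
opening: 0.231
gripper_force: 30.0
[18.51303418  6.25927221 11.44084463] [-0.61454246  3.22759559 -0.03115215] [ 0.35421429  0.59486968  1.84651836 -0.45183958  1.09048575  1.83505927]
t 18.6 at [0.5776 0.1366 0.0717] delta mm [-1.1 -2.3  0.6] twist [ 0.  -0.3 -0.1]
```

```bash
python3 -m creep '[{"delta_pos":[0,0,0],"twist":[0,0,0],"grip":32},{"delta_pos":[0,0,0],"twist":[0,0,0],"grip":32},{"delta_pos":[1,0.5,0],"twist":[0,0,0],"grip":32},{"delta_pos":[1,0.5,0],"twist":[0,0,0],"grip":32},{"delta_pos":[1,0.5,0],"twist":[0,0,0],"grip":5},{"delta_pos":[1,0.5,0],"twist":[0,0,0],"grip":5},{"delta_pos":[1,0.5,0],"twist":[0,0,0],"grip":5},{"delta_pos":[1,0.5,0],"twist":[0,0,0],"grip":5}]'; python3 - <<'E'
from h import *
s=sense();M=R.from_quat(s["eef_rot"]).as_matrix();print(s["force"]@M,s["ft_torque"]@M)
go(G+.006*N,tilt(.23+np.radians(36)))
E
```

```text
time: 19.4
position: [0.5762, 0.1359, 0.0718]
eef_rot: [0.948, 0.182, -0.13, 0.225]
force: [1.6, -4.8, 2.9]
opening: 0.234
gripper_force: 30.0
[-0.88470999  5.72305255 -0.47472996] [-0.7296483  -0.12377409 -0.02262876]
t 19.4 at [0.5762 0.1359 0.0718] delta mm [ 0.3 -2.3  0.2] twist [ 0.   0.1 -0. ]
```

```bash
python3 -m creep '[{"delta_pos":[0,0.5,0],"twist":[0,0,4],"grip":5},{"delta_pos":[0,0.5,0],"twist":[0,0,9],"grip":5},{"delta_pos":[0,0.5,0],"twist":[0,0,14],"grip":5},{"delta_pos":[0,0.5,0],"twist":[0,0,18],"grip":5},{"delta_pos":[0,0.5,0],"twist":[0,0,22],"grip":5},{"delta_pos":[0,0.5,0],"twist":[0,0,25],"grip":5},{"delta_pos":[0,0.5,0],"twist":[0,0,25],"grip":5}]'; python3 - <<'E'
from h import *
s=sense();M=R.from_quat(s["eef_rot"]).as_matrix();print(s["force"]@M,s["ft_torque"]@M,s["joint_positions"])
go(G+.006*N,tilt(.23+np.radians(61)))
E
```

```text
time: 20.1
position: [0.5764, 0.1355, 0.072]
eef_rot: [0.965, -0.028, -0.078, 0.247]
force: [0.1, -6.3, 1.7]
opening: 0.233
gripper_force: 30.0
[0.48720888 6.35441565 1.45503478] [-0.81155506  0.08826092  0.01555615] [ 0.35323296  0.59516361  1.846586   -0.4505465   1.09576746  2.27173747]
t 20.1 at [0.5764 0.1355 0.072 ] delta mm [-0.9 -2.7  0.2] twist [ 0.   0.1 -0.1]
```

```bash
python3 -m creep '[{"delta_pos":[0,0.5,0],"twist":[0,0,1.5],"grip":5},{"delta_pos":[0,0.5,0],"twist":[0,0,3],"grip":5},{"delta_pos":[0,0.5,0],"twist":[0,0,3],"grip":5}]'; python3 -c "
from h import *
s=sense();M=R.from_quat(s['eef_rot']).as_matrix();print(s['force']@M,s['ft_torque']@M)"; python3 -m creep '[{"delta_pos":[0,0,0],"twist":[0,0,1.5],"grip":5},{"delta_pos":[0,0,0],"twist":[0,0,3],"grip":5},{"delta_pos":[0,0,0],"twist":[0,0,3],"grip":5}]'; python3 -c "
from h import *
s=sense();M=R.from_quat(s['eef_rot']).as_matrix();print(s['force']@M,s['ft_torque']@M)
go(G,tilt(.23+np.radians(67)))"
```

```text
time: 20.4
position: [0.5763, 0.1353, 0.072]
eef_rot: [0.964, -0.053, -0.071, 0.249]
force: [1.5, -2.4, 0.7]
opening: 0.231
gripper_force: 30.0
[1.69120786 2.33989031 0.33849926] [-0.18015209  0.08129346  0.00269729]
time: 20.7
position: [0.5764, 0.1353, 0.0721]
eef_rot: [0.963, -0.078, -0.065, 0.251]
force: [0.7, -2.0, 1.2]
opening: 0.233
gripper_force: 30.0
[ 0.94646828  2.21253746 -0.17081051] [-0.3174378   0.05320579 -0.05165528]
t 20.7 at [0.5764 0.1353 0.0721] delta mm [-1.2 -2.8  6.2] twist [ 0.   0.1 -0.1]
```

```bash
python3 -m creep '[{"delta_pos":[0,0,0],"twist":[0,0,1.5],"grip":5},{"delta_pos":[0,0,0],"twist":[0,0,3],"grip":5},{"delta_pos":[0,0,0],"twist":[0,0,3],"grip":5}]'; python3 -c "
from h import *
s=sense();M=R.from_quat(s['eef_rot']).as_matrix();print(s['force']@M,s['ft_torque']@M)"; python3 -m creep '[{"delta_pos":[0,0,0],"twist":[0,0,1.5],"grip":5},{"delta_pos":[0,0,0],"twist":[0,0,3],"grip":5},{"delta_pos":[0,0,0],"twist":[0,0,3],"grip":5}]'; python3 -c "
from h import *
s=sense();M=R.from_quat(s['eef_rot']).as_matrix();print(s['force']@M,s['ft_torque']@M)
go(G,tilt(.23+np.radians(73)))"
```

```text
time: 21.0
position: [0.5763, 0.1353, 0.0721]
eef_rot: [0.96, -0.104, -0.058, 0.253]
force: [0.2, -2.6, 3.1]
opening: 0.234
gripper_force: 30.0
[ 0.59348595  3.72264029 -1.44998402] [-0.48421845 -0.02422353 -0.17958822]
time: 21.3
position: [0.5764, 0.1353, 0.0721]
eef_rot: [0.957, -0.129, -0.052, 0.254]
force: [-0.3, -4.2, 4.4]
opening: 0.236
gripper_force: 30.0
[ 0.69064795  5.76130355 -1.82373896] [-0.7370577   0.09077265 -0.38070647]
t 21.3 at [0.5764 0.1353 0.0721] delta mm [-1.5 -2.8  6.2] twist [ 0.   0.1 -0.1]
```

The torque about the axis now climbs against a hard stop, so the nose should be in the notch. I'll back off, release and look.

```bash
python3 -m creep '[{"delta_pos":[0,0,0],"twist":[0,0,-3],"grip":5},{"delta_pos":[0,0,0],"twist":[0,0,-5],"grip":5},{"delta_pos":[0,0,0],"twist":[0,0,-5],"grip":45},{"delta_pos":[0,0,0],"twist":[0,0,-5],"grip":45},{"delta_pos":[0,0,0],"twist":[0,0,-5],"grip":45},{"delta_pos":[0,0,0],"twist":[0,0,-5],"grip":45},{"delta_pos":[0,0,-30],"twist":[0,0,-5],"grip":45},{"delta_pos":[0,0,-75],"twist":[0,0,-5],"grip":45},{"delta_pos":[0,0,-120],"twist":[0,0,-5],"grip":45},{"delta_pos":[0,0,-165],"twist":[0,0,-5],"grip":45},{"delta_pos":[0,0,-210],"twist":[0,0,-5],"grip":45},{"delta_pos":[0,0,-210],"twist":[0,0,-5],"grip":45}]'; python3 - <<'E'
from h import *
s=sense();M=R.from_quat(s["eef_rot"]).as_matrix();p=s["position"]
print("to +y side: delta", M.T@(np.array([.35,.50,.33])-p)*1000, p)
E
```

```text
time: 22.5
position: [0.6134, 0.2377, 0.2594]
eef_rot: [0.963, -0.086, -0.059, 0.249]
force: [-0.0, -0.5, -0.2]
opening: 0.453
gripper_force: 0.0
to +y side: delta [-313.98003622 -155.19044677 -143.21176741] [0.61343345 0.23770223 0.25943198]
```

```bash
python3 -m creep '[{"delta_pos":[-35,-17,-25],"twist":[0,0,0],"grip":45},{"delta_pos":[-75,-38,-50],"twist":[0,0,0],"grip":45},{"delta_pos":[-115,-58,-75],"twist":[0,0,0],"grip":45},{"delta_pos":[-155,-78,-100],"twist":[0,0,0],"grip":45},{"delta_pos":[-195,-98,-120],"twist":[0,0,0],"grip":45},{"delta_pos":[-235,-118,-135],"twist":[0,0,0],"grip":45},{"delta_pos":[-275,-138,-143],"twist":[0,0,0],"grip":45},{"delta_pos":[-314,-155,-143],"twist":[0,0,0],"grip":45},{"delta_pos":[-314,-155,-143],"twist":[0,0,0],"grip":45}]'; python3 - <<'E'
from h import *
t=Cam("top");s=Cam("side")
a=cv2.resize(t.img[165:255,210:310],(500,450),interpolation=cv2.INTER_CUBIC)[:,:,::-1]
a=np.clip(a*1.6,0,255).astype(np.uint8)
b=cv2.resize(s.img[180:270,240:300],(300,450),interpolation=cv2.INTER_CUBIC)[:,:,::-1]
cv2.imwrite("pics/e.png",np.hstack([a,b]))
np.set_printoptions(precision=1,suppress=True)
for ang in(0.4,1.2,1.35,1.45):
    g=grip(-.125);x,y=wing(g,ang);print(ang,(t.proj(g+.012*N+.035*x)[0]-[209.6,164.6])*5,(t.proj(g+.012*N-.035*x)[0]-[209.6,164.6])*5)
E
```

```text
time: 23.4
position: [0.3445, 0.4989, 0.3241]
eef_rot: [0.962, -0.084, -0.063, 0.252]
force: [0.5, -1.1, -0.8]
opening: 0.453
gripper_force: 0.0
0.4 [176.5 227.9] [103.8 159.3]
1.2 [137.2 255.4] [142.  131.8]
1.35 [129.3 256.4] [149.8 130.6]
1.45 [124.2 256.3] [155.  130.5]
```

View pics/e.png

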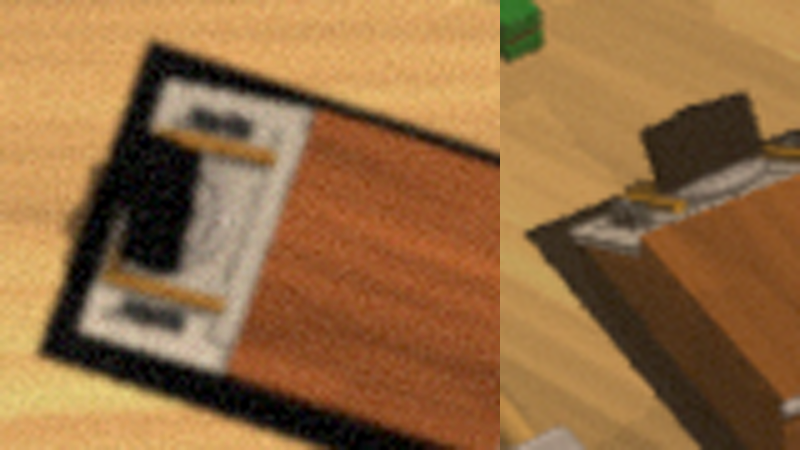

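In the top crop the brass tongues now end at (275,160) and (225,303). Before the turn they ended at about (265,155) and (212,300), so they have moved roughly 7 mm up the slope. The wing lies across the slope as predicted for 1.35 rad, and the lid is shut. I'm handing in.

```bash
python3 -c "
from bench import finish_job
print(finish_job())"
```

```text
the job is handed in; nothing more can be done
None
```

The job is handed in: the clamp is in the cradle, the lid is shut, and the cam knob is turned to its stop with the bolt shot about 7 mm by the camera (8 mm is full travel); I did not touch the pumice, brush, hammer or steel block.

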